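Clamp a glued strip in the gluing jig

ROBOT

A 7-joint arm with a two-finger parallel gripper is mounted at the origin on the work surface. World frame = base frame: x ahead of the robot, y to its left, z up, the work surface at z = 0. Lengths are in m, angles in rad, forces in N, time in s.
With the tool pointing down it reaches from about 0.4 to 0.85 m from the base axis. Payload 10.4 kg.
Tool frame: the origin (TCP) lies midway between the tips of the shut fingers; the grasp point (between the pads) lies 19 mm behind it; z points along the fingers, x is the direction in which the jaws open and shut, and the axes are right-handed (so a half turn about z gives the same grasp; the last joint's range is limited). The gripper opens to 85 mm and grips with 20 to 120 N. Pads are 22 mm wide; open, the fingers measure 114 mm over their backs; the gripper's body (76 mm by 85 mm) begins 54 mm behind the grasp point. The pads swing forward as they close: fully open they stand 13 mm farther back than shut.
Start: joints at [1.217, 0.332, -0.065, 1.46, 0.022, 1.35, -0.088], TCP at [0.203, -0.591, 0.231] pointing down, gripper open.
Joint ranges: [-2.6, 2.6], [-0.5, 2.12], [-1.47, 1.34], [0.16, 2.42], [-1.27, 4.41], [0.06, 2.06], [-2.6, 2.6]. Speed limits (rad/s): [2.22, 2.22, 2.79, 2.79, 3.14, 3.14, 3.14].

INTERFACE

Orientations are given as a unit quaternion [x, y, z, w].
In Python, from workcell import manip, cams gives the robot as it stands.
- The arm moves only by the tool move_arm, never from a script. Its argument "moves" is a list of rows, each a list of 7 numbers: the turn, a rotation vector about the tool's x, y, z in degrees, then the shift along the tool's x, y, z in m, then the finger opening in m, from 0 to 0.0854. A call has 1 to 10 rows; each row is the pose to reach, as a shift and turn from the pose commanded when the call began, along the tool's axes at that moment; what a row does not reach only later rows make up. A row lasts 1/10 s, in which the tool goes at most 50 mm and 8.59 degrees, less where a joint would pass 70% of its speed; a pose out of reach is approached as far as the arm can. A call with a gripper value outside its range is refused whole. The fingers move at their own pace and stop on an object; "grip_force" is the grip in N (left out, the last holds). Time passes only in rows, so rows that repeat a pose let the fingers close. It gives the time, the measured TCP pose, the force and the opening at its end, in the units of the state.
- manip.get_obs(): the state, without advancing time (a new reading comes with each control period).
- cams.camera(name): name is "scene" or "top" or "wrist"; returns the picture (480x640x3 uint8, red, green, blue); there is no depth.
- cams.camera_params(name): a dict with "fx", "fy", "cx", "cy" (pixels), "xyz" and "rotation" of the camera in the world. Camera axes: x right, y up, looking along -z (the intrinsics and any distortion apply to the point x, -y, -z); pixel columns grow to the right and rows downward; lengths in m; the calibration is good to about 2 mm. A picture is of the moment at which its call begins: read the wrist's pose just before it. camera_params takes no time and is no camera call; for the wrist camera it gives the pose at the moment of the call.
- manip.hand_in(): hands the job in, once; it reports no verdict.
The state is a dict: "clock": time; "joint_pos": joint angles; "joint_velocities": joint speeds; "tau": joint torques, N m; "position": TCP position; "ee_rot": TCP orientation; "ft_force": force on the tool from outside, world axes, zero at the start; "torque": the same for the moment, N m; "grip_width": opening from 0.0 (shut) to 1.0 (fully open).
Only numpy, scipy, OpenCV 4.12 (cv2) and the standard library are available. Lean on these libraries where they do the work, as an engineer would, in place of code of your own. Each camera call takes 0.05 s, during which the arm holds its last target. There are 200 camera calls.

TASK

Using only touch, never gripping or lifting, push the loose green wooden strip across the black panel until it lies flush along the aluminium fence. Then push the clamp's red lever over, past its dead point, until it snaps into lock and the rubber foot holds the strip down against the fence. Leave the other things on the table and on the jig where they are.

Things in the scene. Friction and masses are not known exactly. Their poses are not given: they have to be found in the camera images.
- jig: Gluing jig, fixed to the table: plywood baseboard 18 mm thick with a black panel, an aluminium fence and a steel toggle clamp. Origin on the table surface; x roughly away from the robot, z up. Baseboard spans x -150 to +110, y -220 to +220 mm of this frame.
- panel (a point): Centre of the black panel's top, at x -30, y -102, z +30 mm of the jig. Panel: 200 (x) x 215 (y) mm. Along its near margin (jig x -126 to -108, y -190 to -10 mm) two glued-down flat slats stand up to 7 mm proud; they stay there.
- fence (a point): Middle of the upper edge of the aluminium fence's face, at x +70, y -100, z +52 mm of the jig. The face looks to jig -x and runs along y from -195 to -5 mm.
- bar_pivot (a point): Pivot of the clamp's steel arm, at x +52, y +60, z +78 mm of the jig; two bracket cheeks beside it (x +33 to +71, y +51 to +101) reach z 99. The arm, 14 mm wide, 110 mm from pivot to foot, moves in the plane jig x +52. Unlocked it slants up towards -y: top about z 185 at y -10, foot hanging out to y -45 mm.
- strip: Loose green wooden strip with a bare wood band, 36 (x) x 150 (y) x 20 (z) mm, about 70 g. Origin: centre of its underside. It lies on the panel (jig z 30), long side roughly along the fence, and starts 40 to 75 mm short of it. Flush, its origin is at jig x +52; its y starts right for the foot (within 11 mm of jig y -96) and need not change.
- lever (a joint): Angle (rad) of the red lever: 0 upright (where it starts), growing as it swings over towards jig +y; 1.5 is the lock stop, the lever nearly level. A spring resists with about 1 N m at first, falling to nothing at the dead point, about 0.95 rad; past it the lever snaps on to 1.5 by itself and stays. Let go short of that, it springs back to 0.
- lever_pivot (a point): The lever's pivot, at x = +52, y = +85, z = 82 mm of the jig; axis along jig x.
- lever_tip (a point): Centre of the free end of the red lever handle, 150 mm from the pivot along the lever; the handle is a round grip 22 mm across over the last 90 mm.
- clamp_foot: Black rubber foot, 20 mm across, 12 mm tall, sprung, under the end of the clamp arm. Origin: centre of its underside. The lever drives it down; locked, it presses at jig x = +52, y = -50 mm on the strip with about 3.5 N.
- glue: White glue bottle, 52 mm across, 130 mm tall, standing on the table beyond the jig's +y edge; leave alone. Origin: centre of underside.
- offcut: Wooden offcut 100 x 35 x 20 mm on the table by the jig's -y edge; leave alone. Origin: centre of underside.
- ring: Brass ring 44 mm across, 10 mm high, lying on the baseboard's near +y part; leave alone. Origin: centre of underside.
- dowel: Dark wooden dowel end 24 mm across, 50 mm tall, standing on the baseboard's near +y part; leave alone. Origin: centre of underside.
- tin: Open steel tin 72 mm across, 85 mm tall, on the table beyond the fence; leave alone. Origin: centre of underside.
- driver: Screwdriver lying on the table beyond the jig; leave alone. Origin: on its axis line, at table level.
- mug: Blue mug 80 mm across, 90 mm tall, on the table past the jig's -y edge; leave alone. Origin: centre of underside.
Mind the look-alikes: they are no part of the job. What is meant by the strip is not purple or yellow, and is the smaller of those in its own colour.

How it is judged:
By the outcome, as a careful person would: the job done as asked, in the order asked, and still so for the second after the job is handed in, with the robot touching nothing.
It also fails if it takes over 54 s, if anything falls off the work surface, if the arm or the gripper's body presses on something with over 40 N, if the wrist force passes 120 N, or if a joint passes its speed limit or range.

## Working session

There is one attempt and no reset: what is moved stays moved. The work goes in short steps, Python scripts to look and compute and a tool call to move; the robot and the scene stay as the last step left them, time stands still between calls to the robot, and variables do not carry over. Pictures are saved under pics/ and viewed, about 8 in all and at most 12, crops included, and the job is handed in when it is done.

Besides the shell and the picture viewer there is one more tool, called as name(argument=value, ...), one argument or row to a line, values as JSON. move_arm: Moves the arm, as the interface text tells. Its arguments: {"type":"object","properties":{"moves":{"type":"array","items":{"type":"array","items":{"type":"number"}}},"grip_force":{"type":"number"}},"required":["moves"]}

```bash
mkdir -p pics
python3 - <<'E'
from workcell import manip, cams
import cv2, numpy as np
np.set_printoptions(precision=4,suppress=True)
for n in("scene","top"):
    cv2.imwrite(f"pics/{n}0.png",cams.camera(n)[:,:,::-1]); print(n,cams.camera_params(n))
print(manip.get_obs())
E
```

```text
scene {'fx': 528.370381253307, 'fy': 528.370381253307, 'cx': 310.9270565476063, 'cy': 238.95865352885977, 'xyz': array([1.3699, 0.2275, 1.0964]), 'rotation': array([0.2303, 0.3073, 0.7535, 0.5336])}
top {'fx': 458.37937024414776, 'fy': 458.37937024414776, 'cx': 322.62973616905333, 'cy': 233.7599933171179, 'xyz': array([ 0.3623, -0.0796,  1.145 ]), 'rotation': array([-0.0317,  0.0451,  0.7125, -0.6995])}
{'clock': 0.1, 'joint_pos': array([ 1.2174,  0.3328, -0.0647,  1.4609,  0.0216,  1.3499, -0.0885]), 'joint_velocities': array([-0.0002, -0.001 ,  0.0003, -0.0025,  0.0005,  0.0009,  0.0003]), 'tau': array([  0.0019, -62.6745,   0.0496, -39.2434,   0.0163,   0.0069,
        -0.0001]), 'position': array([ 0.2029, -0.5908,  0.2306]), 'ee_rot': array([ 0.8139, -0.581 , -0.0005, -0.0004]), 'ft_force': array([-0.1363, -0.4333,  0.8189]), 'torque': array([ 0.0327, -0.0227, -0.0101]), 'grip_width': 1.003566013575067}
```

View pics/scene0.png

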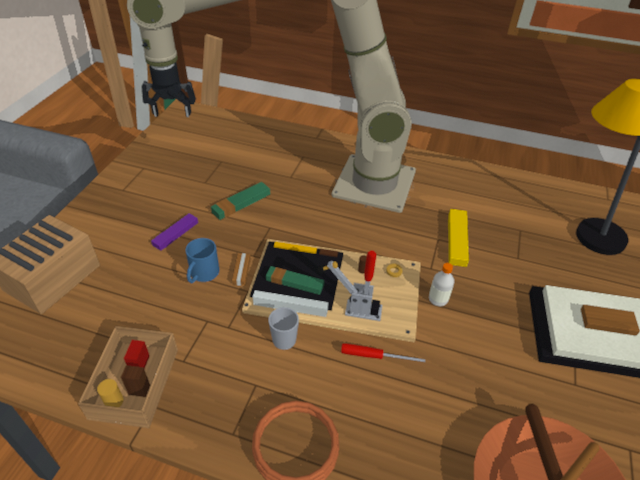

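View pics/top0.png

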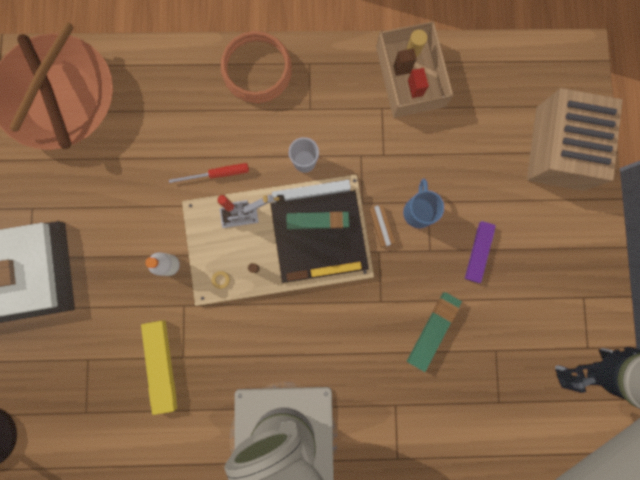

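The top view shows the jig with corners near (183,203), (360,178), (371,278) and (195,303). The green strip is at (318,220), the clamp at (240,210), and the larger decoy strip is off the jig at (435,333). I'll enlarge this area.

```bash
cat > h.py <<'E'
import numpy as np, cv2
from scipy.spatial.transform import Rotation as R
from workcell import manip, cams
np.set_printoptions(precision=4,suppress=True)
def ray(n,u,v,P=None):
    p=P or cams.camera_params(n)
    d=np.array([(u-p['cx'])/p['fx'],-(v-p['cy'])/p['fy'],-1.])
    return np.array(p['xyz']),R.from_quat(p['rotation']).apply(d)
def atz(n,u,v,z):
    o,d=ray(n,u,v); return o+d*(z-o[2])/d[2]
def proj(n,X):
    p=cams.camera_params(n); c=R.from_quat(p['rotation']).inv().apply(np.atleast_2d(X)-p['xyz'])
    return np.c_[p['cx']-p['fx']*c[:,0]/c[:,2], p['cy']+p['fy']*c[:,1]/c[:,2]]
def crop(f,u0,v0,u1,v1,s,out):
    im=cv2.imread(f)[v0:v1,u0:u1]; cv2.imwrite(out,cv2.resize(im,None,fx=s,fy=s,interpolation=cv2.INTER_CUBIC))
E
python3 - <<'E'
from h import *
print(cams.camera_params("top").keys())
crop("pics/top0.png",170,165,390,315,3.6,"pics/top0c.png")
crop("pics/scene0.png",235,225,435,355,4,"pics/scene0c.png")
E
```

```text
dict_keys(['fx', 'fy', 'cx', 'cy', 'xyz', 'rotation'])
```

View pics/top0c.png

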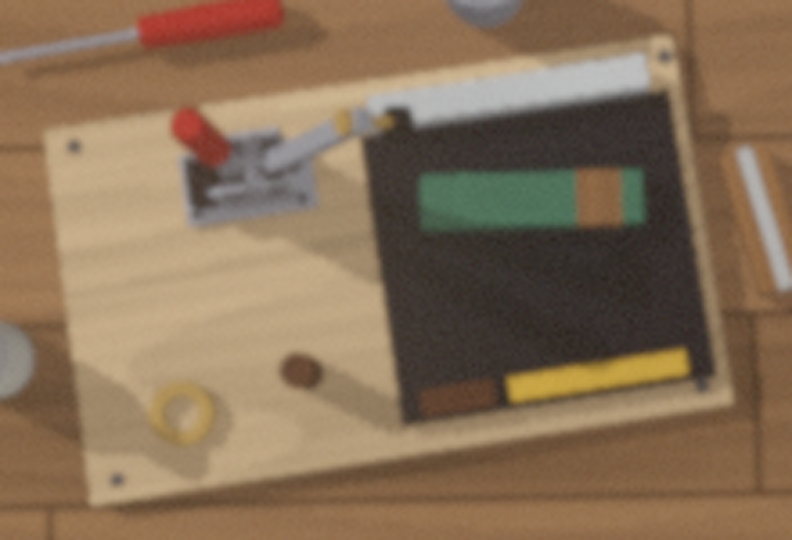

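View pics/scene0c.png

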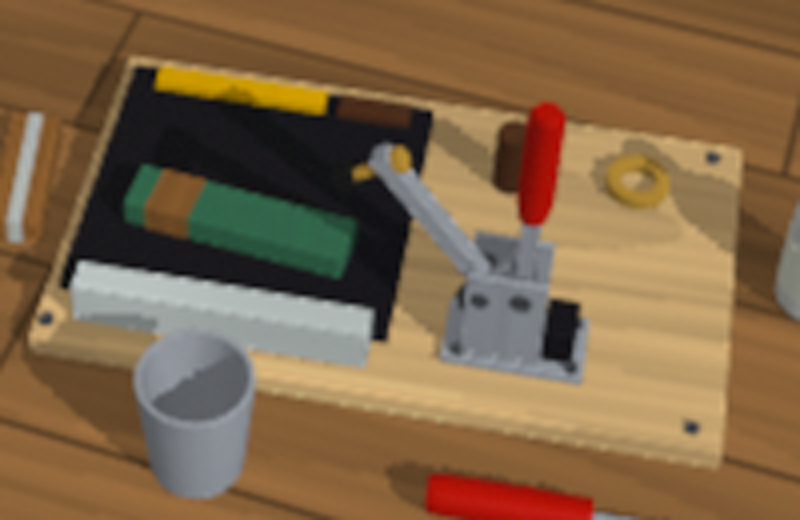

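The crops show the jig's board and panel corners, the strip at about crop (418,172) to (645,230) and the lever top at (187,125). The strip is turned about 6° from the fence. Next I fit the jig pose.

```bash
cat > fit.py <<'E'
from h import *
from scipy.optimize import least_squares
T=lambda u,v:(170+(u+.5)/3.6-.5,165+(v+.5)/3.6-.5)
S=lambda u,v:(235+(u+.5)/4-.5,225+(v+.5)/4-.5)
obs=[("top",T(45,130),(110,220,18)),("top",T(675,37),(110,-220,18)),("top",T(732,403),(-150,-220,18)),("top",T(92,505),(-150,220,18)),
("top",T(403,424),(-130,5.5,30)),("top",T(713,377),(-130,-209.5,30)),("top",T(668,92),(70,-209.5,30)),
("scene",S(133,58),(-150,-220,18)),("scene",S(743,148),(-150,220,18)),("scene",S(432,112),(-130,5.5,30))]
def W(p,P):
    P=np.array(P)/1000.; return np.r_[R.from_euler('z',p[2]).apply(P)+[p[0],p[1],0]]
def f(p): return np.concatenate([proj(n,W(p,P))[0]-uv for n,uv,P in obs])
s=least_squares(f,[.5,0,0],loss='soft_l1'); print("jig",s.x,"\n",f(s.x).reshape(-1,2))
p=s.x; np.save("jig.npy",p)
inv=lambda X:R.from_euler('z',-p[2]).apply(X-np.r_[p[:2],0])*1000
print("strip top corners jig")
for c in [(418,174),(641,168),(646,228),(420,230)]: print(inv(atz("top",*T(*c),.05)))
for c in [(355,222),(142,165)]: print('sc',inv(atz("scene",*S(*c),.05)))
print("lever tip pred", proj("top",W(p,(52,85,232))),T(187,125),proj("scene",W(p,(52,85,232))),S(547,112))
for n,P in dict(levertip=(52,85,232),fence=(70,-100,52),strip=(0,-96,30),pivot=(52,85,82)).items(): print(n,W(p,P))
E
python3 fit.py
```

```text
jig [0.4956 0.0128 0.1338] 
 [[-0.4148 -0.6631]
 [-0.5437 -0.6443]
 [ 0.6326  0.3958]
 [-0.5202 -0.0951]
 [-0.6096  0.5693]
 [ 0.9409  0.0399]
 [ 0.2584 -0.8053]
 [-0.6539 -1.3385]
 [-0.1663 -0.0584]
 [ 0.7912 -0.8213]]
strip top corners jig
[ 34.1665 -31.3037  50.    ]
[  15.753  -179.8338   50.    ]
[ -24.8477 -176.703    50.    ]
[ -3.4295 -27.1752  50.    ]
sc [  1.5435 -28.3394  50.    ]
sc [ -17.5834 -176.1952   50.    ]
lever tip pred [[221.6045 198.9774]] (221.58333333333331, 199.36111111111111) [[371.3776 252.2493]] (371.375, 252.625)
levertip [0.5358 0.104  0.232 ]
fence [ 0.5783 -0.0769  0.052 ]
strip [ 0.5084 -0.0823  0.03  ]
pivot [0.5358 0.104  0.082 ]
```

The fit agrees to about 1 px, and the predicted lever tip matches in both views. The strip centre is at jig (5,-104), with its near side at x -3 to -25 mm. I'll push it with two spread fingers, jaws along jig y.

```bash
cat > goto.py <<'E'
from h import *
p=np.load("jig.npy")
def go(x,y,z,jaw,o=None):
    """jig mm target, jaw axis angle in jig frame (deg, tool x), pointing down; prints row (turn deg, shift m)"""
    o=o or manip.get_obs(); q=R.from_quat(o['ee_rot']); 
    X=R.from_euler('z',p[2]).apply(np.array([x,y,z])/1000)+[p[0],p[1],0]
    best=None
    for k in (0,180):
        a=p[2]+np.radians(jaw+k); tx=np.array([np.cos(a),np.sin(a),0]); tz=np.array([0,0,-1.])
        t=R.from_matrix(np.c_[tx,np.cross(tz,tx),tz]); rv=(q.inv()*t).as_rotvec(degrees=True)
        if best is None or np.linalg.norm(rv)<np.linalg.norm(best): best=rv
    print((x,y,z),np.round(best,2),np.round(q.inv().apply(X-o['position']),4), 'world',X)
def st():
    o=manip.get_obs(); j=R.from_euler('z',-p[2]).apply(o['position']-np.r_[p[:2],0])*1000
    tx=R.from_euler('z',-p[2])*R.from_quat(o['ee_rot'])
    print('t',o['clock'],'jig',j,'toolx',tx.apply([1,0,0]),'toolz',tx.apply([0,0,1]),'F',o['ft_force'],'w',o['grip_width'],'q',o['joint_pos'])
E
python3 - <<'E'
from goto import *
st(); go(-55,-112,231,90); go(-55,-112,120,90); go(-55,-112,33,90)
E
```

```text
t 0.1 jig [-370.6377 -559.1424  230.6   ] toolx [ 0.1957 -0.9807 -0.0013] toolz [-0.0003  0.0013 -1.    ] F [-0.1363 -0.4333  0.8189] w 1.003566013575067 q [ 1.2174  0.3328 -0.0647  1.4609  0.0216  1.3499 -0.0885]
(-55, -112, 231) [ 0.01  0.07 11.28] [-0.3767 -0.397   0.0001] world [ 0.456  -0.1055  0.231 ]
(-55, -112, 120) [ 0.01  0.07 11.28] [-0.3766 -0.397   0.1111] world [ 0.456  -0.1055  0.12  ]
(-55, -112, 33) [ 0.01  0.07 11.28] [-0.3765 -0.397   0.1981] world [ 0.456  -0.1055  0.033 ]
```

move_arm(
  moves=[
    [0,0,11.28,-0.376,-0.397,0,0.06],
    [0,0,11.28,-0.376,-0.397,0,0.06],
    [0,0,11.28,-0.376,-0.397,0,0.06],
    [0,0,11.28,-0.376,-0.397,0,0.06],
    [0,0,11.28,-0.376,-0.397,0,0.06],
    [0,0,11.28,-0.376,-0.397,0,0.06],
    [0,0,11.28,-0.376,-0.397,0,0.06],
    [0,0,11.28,-0.376,-0.397,0,0.06],
    [0,0,11.28,-0.376,-0.397,0,0.06],
    [0,0,11.28,-0.376,-0.397,0,0.06],
  ],
)

```text
clock: 1.1
position: [0.435, -0.1461, 0.2313]
ee_rot: [0.753, -0.658, 0.0, 0.0]
ft_force: [1.8, -0.6, -0.4]
grip_width: 0.701
```

Run:
```python
from goto import *
st(); go(-55,-112,231,90); go(-55,-112,80,90); go(-55,-112,40,90)
```

```text
t 1.1 jig [ -81.2747 -149.428   231.2663] toolx [-0.0002 -1.      0.0004] toolz [-0.0001 -0.0004 -1.    ] F [ 1.8295 -0.5666 -0.3969] w 0.7005189916817468 q [ 0.7113 -0.012  -0.4781  1.8552 -0.0053  1.2969 -1.2024]
(-55, -112, 231) [ 0.   -0.02 -0.01] [-0.0374 -0.0263  0.0002] world [ 0.456  -0.1055  0.231 ]
(-55, -112, 80) [ 0.   -0.02 -0.01] [-0.0375 -0.0263  0.1512] world [ 0.456  -0.1055  0.08  ]
(-55, -112, 40) [ 0.   -0.02 -0.01] [-0.0375 -0.0263  0.1912] world [ 0.456  -0.1055  0.04  ]
```

move_arm(
  moves=[
    [0,0,0,-0.037,-0.026,0,0.06],
    [0,0,0,-0.037,-0.026,0.04,0.06],
    [0,0,0,-0.037,-0.026,0.08,0.06],
    [0,0,0,-0.037,-0.026,0.12,0.06],
    [0,0,0,-0.037,-0.026,0.15,0.06],
    [0,0,0,-0.037,-0.026,0.15,0.06],
    [0,0,0,-0.037,-0.026,0.15,0.06],
  ],
)

```text
clock: 1.8
position: [0.4556, -0.1078, 0.0819]
ee_rot: [0.753, -0.658, -0.0, -0.0]
ft_force: [1.0, -1.1, 1.1]
grip_width: 0.701
```

Run:
```python
from goto import *
st(); go(-55,-112,34,90); go(20,-112,34,90)
cv2.imwrite("pics/w1.png",cams.camera("wrist")[:,:,::-1])
```

```text
t 1.8 jig [ -55.721  -114.1744   81.8904] toolx [ 0.0003 -1.     -0.0005] toolz [-0.0004  0.0005 -1.    ] F [ 1.0438 -1.1083  1.1154] w 0.7007987185569914 q [ 0.6329  0.179  -0.5314  2.0085  0.1083  0.9815 -1.3886]
(-55, -112, 34) [0.02 0.03 0.02] [-0.0022 -0.0007  0.0479] world [ 0.456  -0.1055  0.034 ]
(20, -112, 34) [0.02 0.03 0.02] [-0.0021 -0.0757  0.0479] world [ 0.5304 -0.0955  0.034 ]
```

View pics/w1.png

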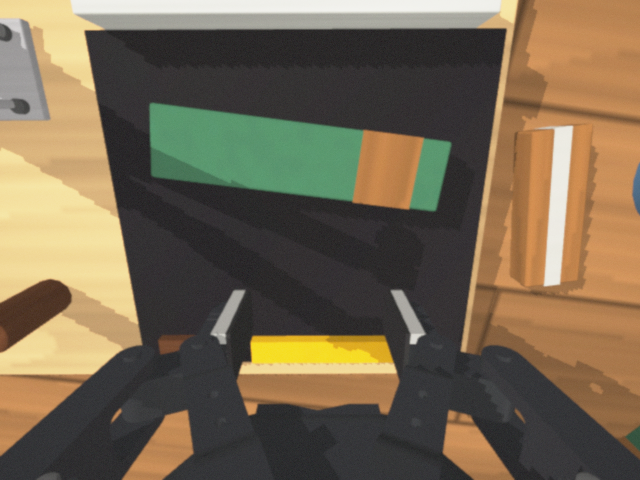

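The wrist view shows the strip's corners at (150,103), (451,142), (436,211) and (150,177). The open fingers are at (235,310) and (410,310), clear of the slats and facing the strip. I lower, then push.

move_arm(
  moves=[
    [0,0,0,-0.002,0,0.025,0.06],
    [0,0,0,-0.002,0,0.048,0.06],
    [0,0,0,-0.002,-0.005,0.048,0.06],
    [0,0,0,-0.002,-0.013,0.048,0.06],
    [0,0,0,-0.002,-0.021,0.048,0.06],
    [0,0,0,-0.002,-0.029,0.048,0.06],
    [0,0,0,-0.002,-0.037,0.048,0.06],
    [0,0,0,-0.002,-0.045,0.048,0.06],
  ],
)

```text
clock: 2.65
position: [0.5008, -0.0999, 0.0337]
ee_rot: [0.753, -0.658, 0.0, -0.0]
ft_force: [-0.8, -0.4, 0.1]
grip_width: 0.7
```

Run:
```python
from goto import *
st()
cv2.imwrite("pics/w2.png",cams.camera("wrist")[:,:,::-1])
P=cams.camera_params("wrist"); print(R.from_euler('z',-p[2]).apply(P['xyz']-np.r_[p[:2],0])*1000)
go(20,-112,34,90)
```

```text
t 2.65 jig [  -9.9053 -112.3846   33.6988] toolx [ 0.0001 -1.      0.0003] toolz [ 0.0004 -0.0003 -1.    ] F [-0.8458 -0.4076  0.1321] w 0.70002327541429 q [ 0.5584  0.341  -0.5104  1.9408  0.2086  0.9107 -1.493 ]
[  68.7829 -112.3608  176.0949]
(20, -112, 34) [-0.08 -0.    0.02] [-0.0002 -0.0288 -0.0002] world [ 0.5304 -0.0955  0.034 ]
```

View pics/w2.png

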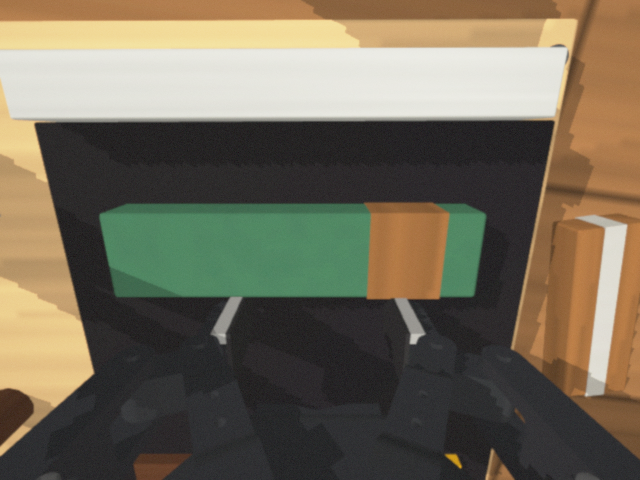

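The strip has swung parallel to the fence: near edge at row 296, far edge at row 205, fence foot at row 120, both fingers touching. I continue the push.

move_arm(
  moves=[
    [0,0,0,0,-0.008,0,0.06],
    [0,0,0,0,-0.016,0,0.06],
    [0,0,0,0,-0.023,0,0.06],
    [0,0,0,0,-0.028,0,0.06],
    [0,0,0,0,-0.031,0,0.06],
    [0,0,0,0,-0.032,0,0.06],
  ],
)

```text
clock: 3.3
position: [0.5318, -0.0955, 0.0333]
ee_rot: [0.753, -0.658, -0.0, -0.0]
ft_force: [-0.8, 0.0, 1.0]
grip_width: 0.702
```

Run:
```python
from goto import *
st()
```

```text
t 3.3 jig [  21.4061 -112.1927   33.2692] toolx [ 0.0002 -1.     -0.0001] toolz [-0.      0.0001 -1.    ] F [-0.8033  0.0256  0.9616] w 0.7024956024135459 q [ 0.5227  0.3989 -0.5015  1.8653  0.234   0.9355 -1.5223]
```

Creeping on until the force shows contact with the fence.

move_arm(
  moves=[
    [0,0,0,0,-0.001,0,0.06],
    [0,0,0,0,-0.002,0,0.06],
    [0,0,0,0,-0.003,0,0.06],
    [0,0,0,0,-0.003,0,0.06],
  ],
)

```text
clock: 3.7
position: [0.5346, -0.0953, 0.0333]
ee_rot: [0.753, -0.658, 0.0, 0.0]
ft_force: [0.6, -1.0, 0.1]
grip_width: 0.702
```

Run:
```python
from goto import *
st()
cv2.imwrite("pics/w3.png",cams.camera("wrist")[:,:,::-1])
```

```text
t 3.7 jig [  24.1655 -112.3739   33.3211] toolx [-0.     -1.      0.0001] toolz [ 0.     -0.0001 -1.    ] F [ 0.5852 -0.9906  0.1165] w 0.7024567957642889 q [ 0.5197  0.4038 -0.5005  1.8585  0.2362  0.9378 -1.5247]
```

View pics/w3.png

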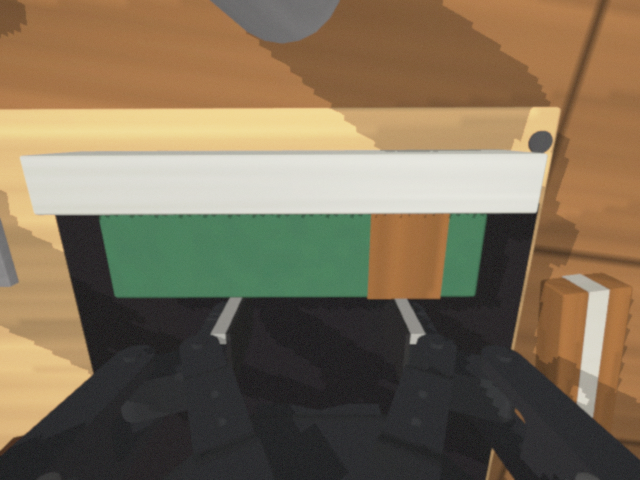

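The strip's far edge is hidden by the fence top at row 213, so vision can't confirm it is flush. There is no contact force yet, so I keep creeping.

move_arm(
  moves=[
    [0,0,0,0,-0.001,0,0.06],
    [0,0,0,0,-0.002,0,0.06],
    [0,0,0,0,-0.002,0,0.06],
  ],
)

```text
clock: 4.05
position: [0.5347, -0.0952, 0.0331]
ee_rot: [0.753, -0.658, -0.001, 0.002]
ft_force: [-10.1, -0.6, 8.0]
grip_width: 0.704
```

Run:
```python
from goto import *
st()
```

```text
t 4.05 jig [  24.298  -112.3154   33.0536] toolx [ 0.0002 -1.      0.0001] toolz [-0.0041 -0.0001 -1.    ] F [-10.1203  -0.5641   7.9742] w 0.7037422743453156 q [ 0.5176  0.4069 -0.4997  1.8549  0.2376  0.9427 -1.526 ]
```

Contact is confirmed: about 10 N back along jig x, and the tool stopped at x 24.3 without yaw. I back off, rise, shut the fingers and turn.

move_arm(
  moves=[
    [0,0,0,0,0.01,0,0.06],
    [0,0,0,0,0.035,0,0.06],
    [0,0,0,0,0.035,-0.04,0.06],
    [0,0,0,0,0.035,-0.09,0.06],
    [0,0,0,0,0.035,-0.14,0],
    [0,0,-8,0,0.035,-0.19,0],
    [0,0,-16,0,0.035,-0.23,0],
    [0,0,-24,0,0.035,-0.23,0],
    [0,0,-32,0,0.035,-0.23,0],
    [0,0,-40,0,0.035,-0.23,0],
  ],
)

```text
clock: 5.05
position: [0.5018, -0.0997, 0.2637]
ee_rot: [0.934, -0.358, 0.001, 0.0]
ft_force: [0.8, -0.1, -0.2]
grip_width: 0.007
```

Run:
```python
from goto import *
cv2.imwrite("pics/top1.png",cams.camera("top")[:,:,::-1])
cv2.imwrite("pics/scene1.png",cams.camera("scene")[:,:,::-1])
crop("pics/scene1.png",235,225,435,355,4,"pics/scene1c.png")
st(); go(52,40,260,0)
```

```text
t 5.15 jig [  -8.9996 -112.2834  263.3587] toolx [ 0.6446 -0.7646  0.0007] toolz [ 0.0006 -0.0004 -1.    ] F [-0.3194 -1.0428 -0.2575] w 0.0001815377395516726 q [ 0.6611  0.1049 -0.59    1.6821  0.0598  1.3719 -0.6746]
(52, 40, 260) [  0.01  -0.04 -49.87] [-0.0771 -0.1448  0.0033] world [0.5418 0.0594 0.26  ]
```

View pics/scene1c.png

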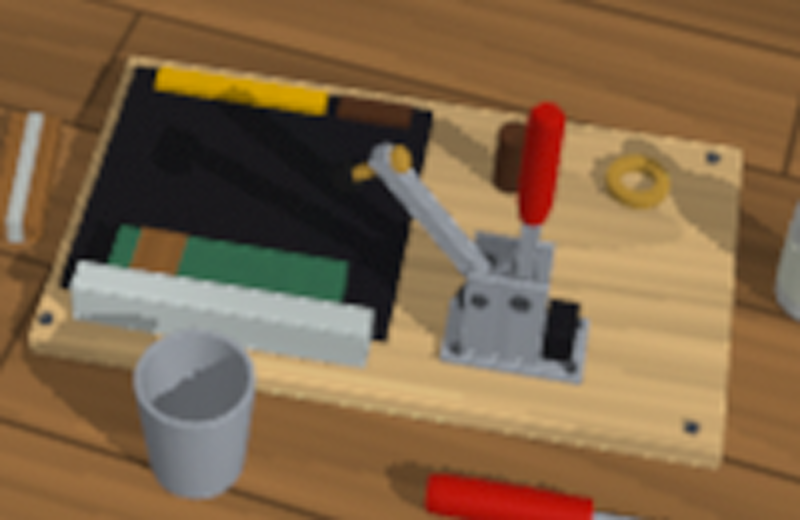

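The scene crop shows the strip parallel along the fence, from (115,230) to (350,290), and the clamp and lever as they were. Now to the near side of the lever.

move_arm(
  moves=[
    [0,0,-8,-0.077,-0.145,0,0],
    [0,0,-16,-0.077,-0.145,0,0],
    [0,0,-24,-0.077,-0.145,0,0],
    [0,0,-32,-0.077,-0.145,0,0],
    [0,0,-40,-0.077,-0.145,0,0],
    [0,0,-48,-0.077,-0.145,0,0],
    [0,0,-49.87,-0.077,-0.145,0,0],
    [0,0,-49.87,-0.077,-0.145,0,0],
  ],
)

```text
clock: 5.95
position: [0.5425, 0.0594, 0.2632]
ee_rot: [0.998, 0.064, 0.0, -0.0]
ft_force: [-0.1, 0.1, -0.5]
grip_width: 0.0
```

Run:
```python
from goto import *
st(); go(52,45,190,0)
```

```text
t 5.95 jig [ 52.652   39.9492 263.1547] toolx [ 1.     -0.0057  0.0002] toolz [ 0.0002  0.     -1.    ] F [-0.147   0.1248 -0.4557] w 0.00018091718113187938 q [ 0.4953  0.2224 -0.7919  1.5915  0.1601  1.3947 -0.1842]
(52, 45, 190) [-0.   -0.01 -0.33] [-0.0007 -0.005   0.0732] world [0.5411 0.0644 0.19  ]
```

move_arm(
  moves=[
    [0,0,0,-0.0007,-0.005,0.04,0],
    [0,0,0,-0.0007,-0.005,0.072,0],
    [0,0,0,-0.0007,-0.013,0.072,0],
    [0,0,0,-0.0007,-0.023,0.072,0],
    [0,0,0,-0.0007,-0.034,0.072,0],
    [0,0,0,-0.0007,-0.044,0.072,0],
    [0,0,0,-0.0007,-0.044,0.072,0],
  ],
)

```text
clock: 6.65
position: [0.5362, 0.1035, 0.1929]
ee_rot: [0.998, 0.065, 0.001, 0.001]
ft_force: [-0.9, -6.9, -2.6]
grip_width: -0.004
```

Run:
```python
from goto import *
st()
cv2.imwrite("pics/scene2.png",cams.camera("scene")[:,:,::-1])
crop("pics/scene2.png",235,195,435,345,4,"pics/scene2c.png")
```

```text
t 6.65 jig [ 52.3489  84.4116 192.9324] toolx [ 1.     -0.0029  0.0011] toolz [ 0.0011 -0.0022 -1.    ] F [-0.9092 -6.9257 -2.5964] w -0.0043061695436423485 q [ 0.4178  0.2776 -0.8057  1.6912  0.2116  1.2616 -0.3026]
```

View pics/scene2c.png

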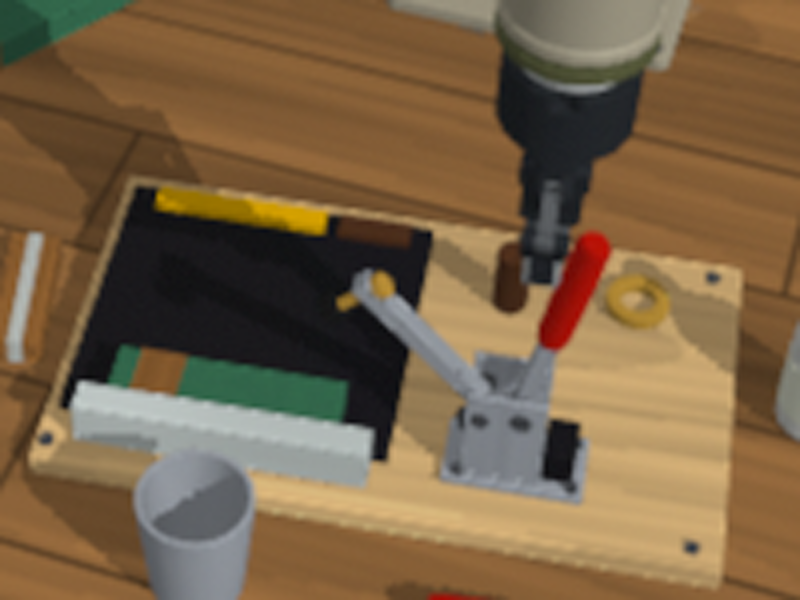

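The lever has swung to about 0.25 rad, handle from (560,335) to (595,245), with the fingertip seated on its side and about 7 N on it. I go on along the arc.

move_arm(
  moves=[
    [0,0,0,0,-0.012,0.002,0],
    [0,0,0,0,-0.023,0.005,0],
    [0,0,0,0,-0.033,0.009,0],
    [0,0,0,0,-0.043,0.014,0],
    [0,0,0,0,-0.0525,0.02,0],
    [0,0,0,0,-0.061,0.0265,0],
    [0,0,0,0,-0.069,0.034,0],
    [0,0,0,0,-0.077,0.0425,0],
    [0,0,0,0,-0.083,0.0515,0],
    [0,0,0,0,-0.0885,0.061,0],
  ],
)

```text
clock: 7.7
position: [0.5242, 0.1912, 0.1292]
ee_rot: [0.998, 0.066, -0.0, -0.0]
ft_force: [0.4, -0.1, 1.0]
grip_width: 0.002
```

Run:
```python
from goto import *
st()
cv2.imwrite("pics/scene3.png",cams.camera("scene")[:,:,::-1])
crop("pics/scene3.png",235,195,435,345,4,"pics/scene3c.png")
```

```text
t 7.7 jig [ 52.0912 172.9836 129.2055] toolx [ 1.     -0.002  -0.0005] toolz [-0.0005  0.     -1.    ] F [ 0.3728 -0.1202  1.0298] w 0.0020281668715168956 q [ 0.2483  0.3805 -0.816   1.7318  0.2993  1.1597 -0.5216]
```

View pics/scene3c.png

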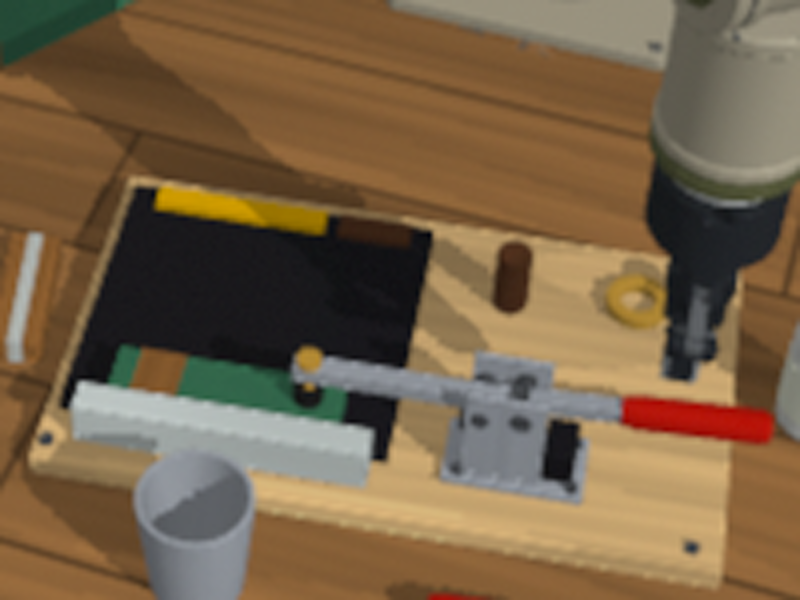

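The lever has snapped level, handle from (625,410) to (770,425), and the black foot sits on the strip at (307,392). The fingers hang clear with no force on them. I retreat upward and take a last look.

move_arm(
  moves=[
    [0,0,0,0,0,-0.04,0],
    [0,0,0,0,0,-0.09,0],
    [0,0,0,0,0,-0.14,0],
    [0,0,0,-0.04,0,-0.17,0],
    [0,0,0,-0.09,0,-0.17,0],
    [0,0,0,-0.14,0,-0.17,0],
    [0,0,0,-0.14,0,-0.17,0],
    [0,0,0,-0.14,0,-0.17,0],
    [0,0,0,-0.14,0,-0.17,0],
  ],
)

```text
clock: 8.65
position: [0.3863, 0.172, 0.3002]
ee_rot: [0.998, 0.065, -0.0, -0.0]
ft_force: [0.3, -0.9, -0.2]
grip_width: 0.0
```

Run:
```python
from goto import *
st()
cv2.imwrite("pics/top2.png",cams.camera("top")[:,:,::-1])
cv2.imwrite("pics/scene4.png",cams.camera("scene")[:,:,::-1])
im=np.hstack([cv2.resize(cv2.imread("pics/top2.png")[140:320,140:460],(400,225)),cv2.resize(cv2.imread("pics/scene4.png")[180:380,140:460],(400,250))[:225]])
crop("pics/top2.png",170,165,390,315,3.6,"pics/top2c.png")
```

```text
t 8.65 jig [-87.0424 172.3303 300.217 ] toolx [ 1.     -0.0029  0.    ] toolz [ 0.      0.0002 -1.    ] F [ 0.3342 -0.8763 -0.1801] w 0.0003297526557486238 q [ 0.4506 -0.1595 -0.8564  1.8007 -0.1214  1.4468 -0.2534]
```

View pics/top2c.png

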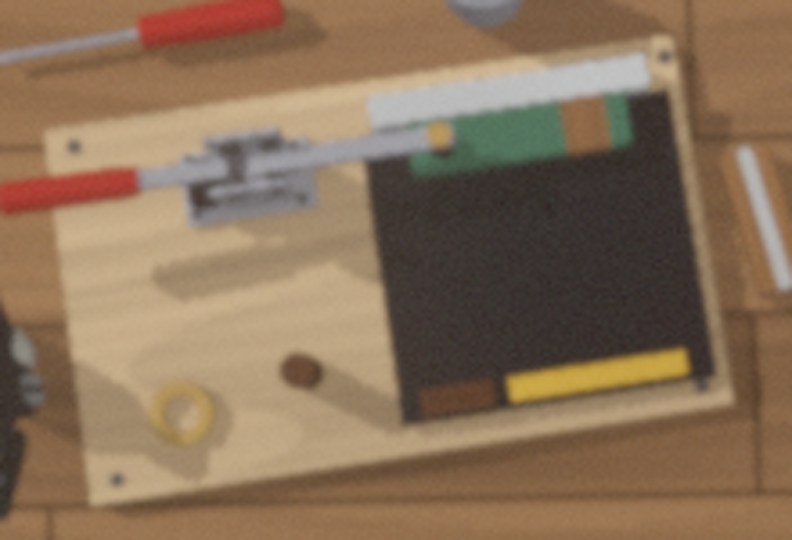

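The final top view shows the strip against the fence's face with no dark gap, from (410,130) to (632,95). The lever is level, the foot is on the strip at (440,140), and the ring, dowel and offcut are at the same pixels as before.

```bash
python3 -c "
from workcell import manip
print(manip.hand_in())"
```

```text
the job is handed in; nothing more can be done
None
```

The green strip is flush along the fence, the clamp is locked on it, and I handed the job in at about 8.7 s of the 54 s allowed.

- **Strip:** I pushed it with two spread fingertips, which also swung it parallel to the fence. At the fence I read about 10 N of contact force, and the tool stopped at jig x +24 mm without turning.
- **Clamp:** I pushed the red lever over along its arc with shut fingers. It snapped level and the rubber foot came down on the strip.
- **Last checks:** The final top view shows no gap between strip and fence, with the lever level and the foot on the strip. The ring, dowel and offcut are where they started, and the wrist force was about zero with the arm clear.
- **Not checked:** I did not measure the lever angle or the foot's holding force; I judged the lock from the pictures. I did not compare positions for the mug, glue bottle, tin and screwdriver, though the arm never worked close to them. The hand-in gave no verdict.

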